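# Lock the bottle labeller with its T-key

### The job

Take the T-key from its stand and lower it down the labeller's hollow lock post, feeling for the square stem at the bottom until the key drops fully onto it. Turn the stem clockwise, seen from above, fully to its stop without forcing anything, then lift the key out, stand it upright in its stand again and let go of it. Leave the bottles, the jar and the label roll where they are.

Things in the scene. Friction and masses are not known exactly. Their poses are not given: they have to be found in the camera images.
- labeller: Metal bench-top labeller, fixed. Origin on the table under its lock post's axis, z up. The post, a square tube, stands alone at its +y end; the machine lies to -y of it: from the post's axis 87 mm to a side plate 168 mm tall (a white press arm beyond it, to 190 mm, dips as the stem turns), 140 mm to a label roll 201 mm tall. Base plate 8 mm thick. A bottle lies on its rollers.
- post_mouth (a point): centre of the lock post's bore at the top of its straight walls, 110 mm above the table. Post 60 mm square outside, bore 44 mm square, vertical, sides along the labeller's x and y. Above the walls sloping lips widen the mouth, up to 121 mm above the table.
- stem_top (a point): top of the stem, on the bore's axis 73 mm below post_mouth (axes: the labeller's). A round cone 6 mm tall (12 mm wide on top, 20 mm below) on a square 20 mm wide, 17 mm tall; the square's corners are flat shoulders 31 mm above the table. The square's yaw is not measured: up to 0.65 rad either way from the bore's sides, plus the start turn of joint stem clockwise. Feel for it.
- stem (a joint): turn of the stem in rad, growing clockwise seen from above. Starts at 0 to 0.12; stops at 0 and at 1.0 (locked). Stays where left; takes about 0.35 N m to turn. It tells the turn made, not how the square stands. Wrenching it with over about 1 N m or pressing it with over 120 N spoils it (the post: 100 N). Land on it at 30 mm/s or less; 5 to 10 N down is plenty to feel with.
- key: loose steel T-key, about 0.3 kg, upright in the stand, 158 mm long, 10 mm round shaft. Origin: centre of its open lower end; z up the shaft, x along the crossbar. Socket head 37 mm across, 32 mm tall; square hole 22 mm wide (sides along key x, y), 22 mm deep. Origin height: 10 mm in the stand, 31 mm resting on the stem's shoulders, 15 mm fully on. Play on the square: 0.1 rad either way.
- key_bar (a point): centre of the key's crossbar, 150 mm above the key's origin. The bar is 90 mm long (key x), 12 mm thick (key y) and 16 mm tall, flat-sided: pinch it across its thickness from above.
- stand: grey plastic key stand, fixed: 86 mm square foot, walls 50 mm tall, square well 44 mm wide, its floor 10 mm above the table, sloping lips up to 61 mm round the mouth. Origin: centre of its underside. The key may stand in it at any yaw.
- bottle_a: upright bottle of dark juice, 66 mm diameter, 170 mm tall, loose, bystander. Origin: centre of its underside.
- bottle_b: upright bottle of dark juice, like bottle_a, loose, bystander. Origin: centre of its underside.
- jar: jar of dark juice, 72 mm diameter, 95 mm tall, loose, bystander. Origin: centre of its underside.
- label_roll: roll of white labels standing flat on the table, 84 mm diameter, 60 mm tall, 40 mm hole, loose, bystander. Origin: centre of its underside.
Mind the look-alikes: they are no part of the job. What is meant by the key is not purple, and is the larger of those in its own colour. Leave any turquoise look-alike of the stand alone.

How it is judged (in metres and radians):
On the way, in this order (a step that is already met when the one before it is completed fails the run):
1. the key is fully down on the square stem, upright, and the stem not yet turned to its stop (z of key in the frame of stem_top below -0.017 m and horizontal distance between key and stem_top below 0.004 m and angle between key's own z axis and vertical below 0.12 rad and value of joint stem below 0.6 rad), for 0.1 s.
2. the stem is turned to its stop with the key still on it (z of key in the frame of stem_top below -0.017 m and horizontal distance between key and stem_top below 0.004 m and angle between key's own z axis and vertical below 0.12 rad and value of joint stem above 0.93 rad), for 0.2 s.
At the end, for the whole second after the job is handed in: The stem stays turned to its stop (joint over 0.93 of 1.0 rad); the key stands in the stand's well, its foot on the floor (origin under 14 mm high, within 8 mm of the stand's centre), upright within 0.12 rad, at rest and released (value of joint stem above 0.93 rad and horizontal distance between key and stand below 0.008 m and height (world z) of key below 0.014 m and angle between key's own z axis and vertical below 0.12 rad and linear speed of key below 0.02 m/s and contact force between the fingers and key below 0.1 N); the robot touches nothing.
It fails at once if the stem is pressed or wrenched by the key with more than 120 N (contact force between any of stem_c0, stem_c1 and key above 120 N).
It fails at once if the key is forced against the labeller with more than 100 N (contact force between key and labeller above 100 N).
It fails at once if a bottle, the jar or the label roll is displaced by more than 30 mm (distance of any of bottle_a, bottle_b, jar, label_roll from where it was at the start of the episode above 0.03 m).
It fails at once if a bottle, the jar or the label roll is tipped (angle between any of bottle_a, bottle_b, jar, label_roll's own z axis and vertical above 0.4 rad).
It also fails if it takes over 72 s, if anything falls off the work surface, if the arm or the gripper's body presses on something with over 40 N, if the wrist force passes 120 N, or if a joint passes its speed limit or range.

### The arm

A 6-joint arm with a two-finger parallel gripper is mounted at the origin on the work surface. World frame = base frame: x ahead of the robot, y to its left, z up, the work surface at z = 0. Lengths are in mm, angles in rad, forces in N, time in s.
With the tool pointing down it reaches from about 250 to 725 mm from the base axis. Payload 4 kg.
Tool frame: the origin (TCP) lies at the very end of the fingers, on their centre line; the grasp point (between the pads) lies 19 mm behind it; z points along the fingers, x is the direction in which the jaws open and shut, and the axes are right-handed (so a half turn about z gives the same grasp; the last joint's range is limited). The gripper opens to 85 mm and grips with 20 to 120 N. Pads are 22 mm wide; open, the fingers measure 114 mm over their backs; the gripper's body (76 mm by 85 mm) begins 54 mm behind the grasp point. The pads swing forward as they close: fully open they stand 13 mm farther back than shut.
Start: joints at [1.257, 0.241, 0.005, 1.335, 0, 1.571], TCP at [154.336, 475.584, 231.306] pointing down, gripper open.
Joint ranges: [-2.72, 2.72], [-1.05, 1.87], [-1.09, 1.28], [-1.99, 2.15], [-1.42, 1.44], [-3.14, 3.14]. Speed limits (rad/s): [2.79, 2.79, 3.14, 3.14, 3.14, 3.14].

### API

Orientations are given as a unit quaternion [x, y, z, w].
In Python, from cell import monitor, imaging, ticket gives the robot as it stands. The module is installed in compiled form; this text tells all that it offers.
- The arm moves only by the tool apply_moves, never from a script. Its argument "deltas" is one flat list of numbers, 5 for each row, row after row: the shift along the tool's x, y, z in cm, then the turn about the tool's z in rad, then the closure, from 0 (fully open) to 1 (shut). A call has 1 to 20 rows; each row is the pose to reach, as a shift and turn from the pose commanded when the call began, along the tool's axes at that moment; what a row does not reach only later rows make up. A row lasts 1/10 s, in which the tool goes at most 50 mm and 8.59 degrees, less where a joint would pass 70% of its speed; a pose out of reach is approached as far as the arm can. A call with a gripper value outside its range is refused whole. The fingers move at their own pace and stop on an object; "grip_force" is the grip in N (left out, the last holds). Time passes only in rows, so rows that repeat a pose let the fingers close. It gives the time, the measured TCP pose, the force and the opening at its end, in the units of the state.
- monitor.state(): the state, without advancing time (a new reading comes with each control period).
- imaging.camera(name): name is "side" or "top"; returns the picture (420x560x3 uint8, red, green, blue); there is no depth.
- imaging.calibration(name): a dict with "camera_matrix" (3x3 intrinsics, pixels), "R" (3x3) and "t" (3): a world point X has camera coordinates R X + t. Camera axes: x right, y down, z forward; pixel columns grow to the right and rows downward; lengths in mm; the calibration is good to about 2 mm. A picture is of the moment at which its call begins. calibration takes no time and is no camera call.
- ticket.hand_in(): hands the job in, once; it reports no verdict.
The state is a dict: "t": time; "joint_positions": joint angles; "joint_vel": joint speeds; "joint_efforts": joint torques, N m; "eef_pos": TCP position; "tool_rot": TCP orientation; "force": force on the tool from outside, world axes, zero at the start; "moment": the same for the moment, N m; "width": finger opening in mm.
Only numpy, scipy, OpenCV 4.12 (cv2) and the standard library are available. Lean on these libraries where they do the work, as an engineer would, in place of code of your own. Each camera call takes 0.05 s, during which the arm holds its last target.

## Working session

There is one attempt and no reset: what is moved stays moved. The work goes in short steps, Python scripts to look and compute and a tool call to move; the robot and the scene stay as the last step left them, time stands still between calls to the robot, and variables do not carry over. Pictures are saved under pics/ and viewed, and the job is handed in when it is done.

Besides the shell and the picture viewer there is one more tool, called after ">>>" as name(argument=value, ...) on one line, values as JSON. apply_moves: Moves the arm, as the interface text tells. Its arguments: {"type":"object","properties":{"deltas":{"type":"array","items":{"type":"number"}},"grip_force":{"type":"number"}},"required":["deltas"]}

```bash
mkdir -p pics
python3 - <<'E'
from cell import monitor, imaging
import cv2,numpy as np
print(monitor.state())
for n in("side","top"):
    im=imaging.camera(n); cv2.imwrite(f"pics/{n}0.png",im[:,:,::-1]); 
    c=imaging.calibration(n); print(n,{k:np.round(v,4).tolist() for k,v in c.items()})
E
```

```text
{'t': 0.0, 'joint_positions': array([ 1.25701459e+00,  2.41408632e-01,  3.73189674e-03,  1.33520557e+00,
       -3.37462148e-07,  1.57080437e+00]), 'joint_vel': array([ 6.26368268e-04, -6.29017832e-05,  2.70809796e-04, -7.51071421e-04,
        1.05208259e-03,  2.51655963e-03]), 'joint_efforts': array([-8.91993295e-05, -3.72321439e+01,  2.52406883e+01,  1.70557637e-02,
       -2.42211166e-05, -4.94581528e-06]), 'eef_pos': array([154.13432718, 474.9864257 , 230.41806008]), 'tool_rot': array([ 8.08907954e-01,  5.87934379e-01, -8.43579915e-04,  6.13353788e-04]), 'force': array([-0.02978963, -0.13346422,  0.85527662]), 'moment': array([-0.04348819,  0.040634  , -0.00826952]), 'width': 85.05015356236471}
side {'camera_matrix': [[492.7693, 0.0, 279.4393], [0.0, 492.7693, 203.3314], [0.0, 0.0, 1.0]], 'R': [[-0.9924, -0.123, 0.0073], [-0.0995, 0.7647, -0.6367], [0.0727, -0.6326, -0.7711]], 't': [543.2819, -2.5521, 1131.7298]}
top {'camera_matrix': [[543.8628, 0.0, 284.2509], [0.0, 543.8628, 210.293], [0.0, 0.0, 1.0]], 'R': [[-0.0047, -0.9999, 0.0147], [-0.9939, 0.0031, -0.1099], [0.1098, -0.0151, -0.9938]], 't': [164.1433, 537.7937, 1108.422]}
```

View pics/top0.png

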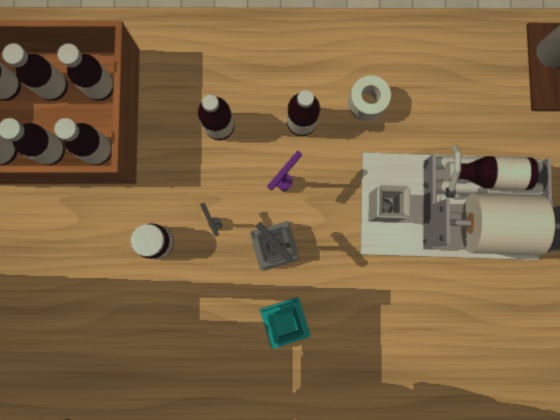

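View pics/side0.png

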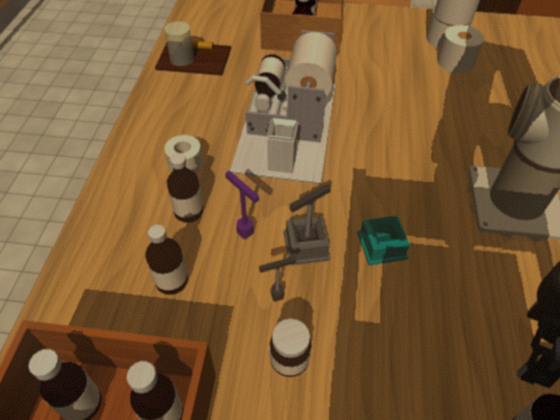

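Candidates in the top view are a purple key (285,170), a small grey key (210,218) and a large grey key in the grey stand (275,243). The last fits, since it is grey, the larger one, and in the grey stand. The turquoise stand (285,323) is the decoy. I'll confirm with enlarged crops.

Run:
```python
import cv2,numpy as np
a=cv2.imread("pics/top0.png");b=cv2.imread("pics/side0.png")
c1=cv2.resize(a[190:290,225:325],(400,400),interpolation=cv2.INTER_CUBIC)
c2=cv2.resize(b[170:270,260:360],(400,400),interpolation=cv2.INTER_CUBIC)
cv2.imwrite("pics/crop0.png",np.hstack([c1,c2]))
c1=cv2.resize(a[150:250,350:450],(400,400),interpolation=cv2.INTER_CUBIC)
c2=cv2.resize(b[100:200,230:330],(400,400),interpolation=cv2.INTER_CUBIC)
cv2.imwrite("pics/crop1.png",np.hstack([c1,c2]))
```

```text
(no output)
```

View pics/crop0.png

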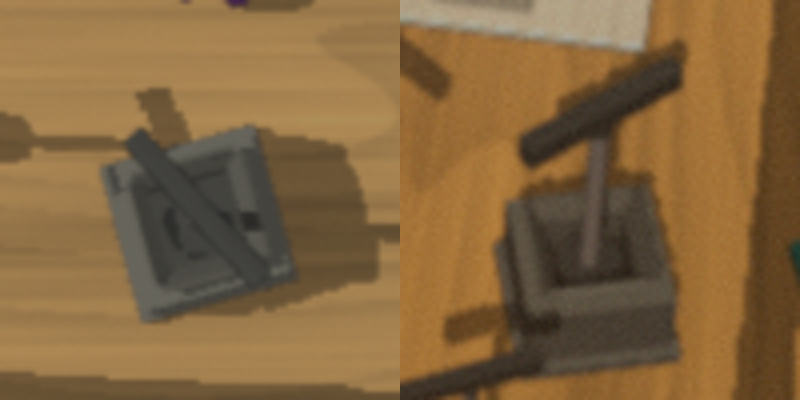

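View pics/crop1.png

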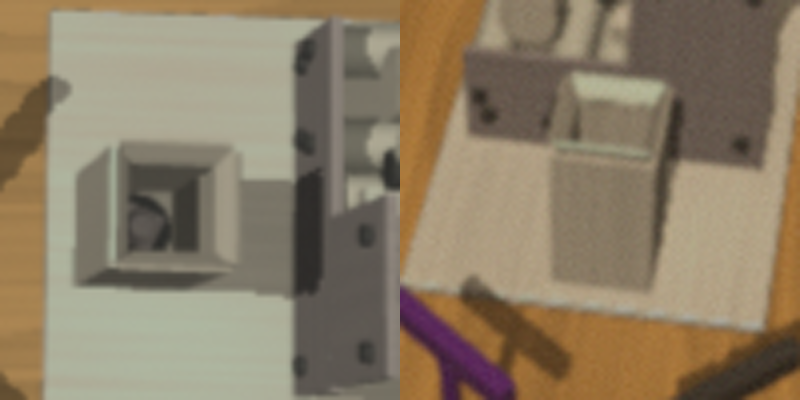

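```bash
cat > h.py <<'E'
import numpy as np,cv2
from cell import monitor, imaging
def ray(n,p):
    c=imaging.calibration(n);K,R,t=[np.array(c[k]) for k in("camera_matrix","R","t")]
    d=R.T@np.linalg.solve(K,[p[0],p[1],1]);return -R.T@t,d
def plane(n,p,z):
    o,d=ray(n,p);return o+d*(z-o[2])/d[2]
def two(p,q):
    o,d=ray("top",p);o2,d2=ray("side",q)
    s=np.linalg.lstsq(np.c_[d,-d2],o2-o,rcond=None)[0]
    a,b=o+d*s[0],o2+d2*s[1];return (a+b)/2,np.linalg.norm(a-b)
def proj(n,X):
    c=imaging.calibration(n);K,R,t=[np.array(c[k]) for k in("camera_matrix","R","t")]
    u=K@(R@np.array(X)+t);return u[:2]/u[2]
E
python3 - <<'E'
from h import *
np.set_printoptions(precision=1,suppress=True)
T=lambda x,y:(225+x/4-.4,190+y/4-.4)
S=lambda x,y:(260+x/4-.4,170+y/4-.4)
# bar top-surface ends (z=168)
a=plane("top",T(138,140),168);b=plane("top",T(256,272),168);print("bar",a,b,np.linalg.norm(a-b),(a+b)/2,np.arctan2(*(b-a)[1::-1]))
a,e=two(T(138,140),S(130,150));b,e2=two(T(256,272),S(278,60));print(a,e,b,e2)
# other pairing
# stand rim outer corners z=61
c=[plane("top",T(*p),61) for p in((103,168),(252,127),(296,275),(148,320))];print("stand",np.array(c),np.mean(c,0))
# foot z~?
P=lambda x,y:(350+x/4-.4,150+y/4-.4)
c=[plane("top",P(*p),121) for p in((117,143),(241,149),(237,270),(110,268))];print("post",np.array(c),np.mean(c,0))
c=[plane("top",P(*p),110) for p in((136,163),(200,165),(198,250),(136,250))];print("bore",np.array(c),np.mean(c,0))
# base plate edges z=8
c=[plane("top",p,8) for p in((362.5,154),(361.3,253.5),(540,259),(550,161))];print("plate",np.array(c))
# stem top
print("stem",plane("top",P(147,220),37))
E
```

```text
bar [496.9 210.2 168. ] [436.6 156.7 168. ] 80.60887027961708 [466.7 183.4 168. ] -2.4153717484347297
[498.3 210.4 159.7] 1.3777607894442552 [435.6 156.8 172.1] 1.82078681786752
stand [[491.8 231.2  61. ]
 [512.3 155.8  61. ]
 [437.5 134.1  61. ]
 [415.4 208.5  61. ]] [464.2 182.4  61. ]
post [[576.2 -19.8 121. ]
 [573.1 -79.8 121. ]
 [514.3 -76.1 121. ]
 [515.5 -14.9 121. ]] [544.7 -47.7 121. ]
bore [[568.  -30.9 110. ]
 [566.9 -62.3 110. ]
 [525.2 -60.1 110. ]
 [525.3 -29.9 110. ]] [546.3 -45.8 110. ]
plate [[ 662.4   -7.7    8. ]
 [ 448.3   -0.8    8. ]
 [ 435.  -380.5    8. ]
 [ 646.3 -414.3    8. ]]
stem [548.8 -50.6  37. ]
```

Run:
```python
import cv2,numpy as np
a=cv2.imread("pics/top0.png");b=cv2.imread("pics/side0.png")
def f(c):
    c=cv2.resize(c,(400,400),interpolation=cv2.INTER_CUBIC).astype(float)
    return np.clip((c-20)*2.2,0,255).astype(np.uint8)
o=np.hstack([f(a[215:267,248:300]),f(b[175:227,285:337])])
cv2.imwrite("pics/crop2.png",o)
```

```text
(no output)
```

View pics/crop2.png

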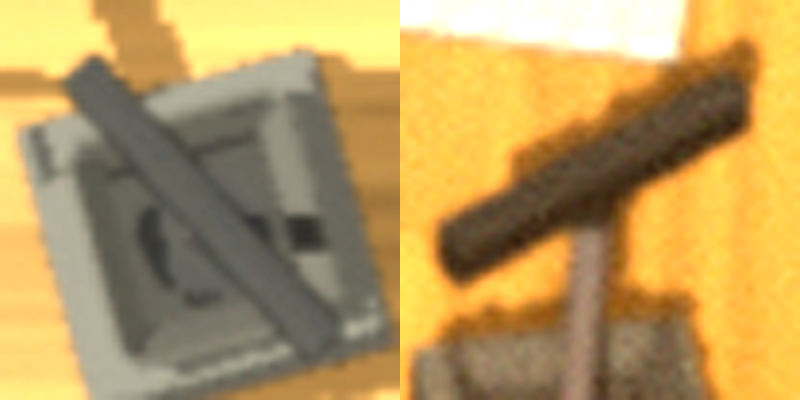

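Run:
```python
from h import *
np.set_printoptions(precision=1,suppress=True)
T=lambda x,y:(248+x/7.69-.43,215+y/7.69-.43)
S=lambda x,y:(285+(x-400)/7.69-.43,175+y/7.69-.43)
t1,t2=T(83,72),T(322,340); s1,s2=S(448,248),S(742,96)
for z in(160,168):
    a,b=plane("top",t1,z),plane("top",t2,z);print(z,a,b,np.linalg.norm(a-b),(a+b)/2,np.arctan2(*(a-b)[1::-1]))
    a,b=plane("side",s1,z),plane("side",s2,z);print(z,a,b,np.linalg.norm(a-b),(a+b)/2,np.arctan2(*(a-b)[1::-1]))
print(two(t1,s1),two(t2,s2))
```

```text
160 [498.8 211.8 160. ] [434.6 154.9 160. ] 85.71826302055892 [466.7 183.4 160. ] 0.7250446326231955
160 [501.4 210.2 160. ] [434.  152.3 160. ] 88.83872042646699 [467.7 181.2 160. ] 0.7108034056141367
168 [498.1 211.5 168. ] [434.5 155.1 168. ] 85.03133988469911 [466.3 183.3 168. ] 0.7250446326231956
168 [500.9 216.7 168. ] [434.3 159.4 168. ] 87.83355858548043 [467.6 188.1 168. ] 0.7108034056141364
(array([500. , 211.7, 161.7]), np.float64(2.6170482838996927)) (array([434.4, 155. , 163.1]), np.float64(0.4172018400512834))
```

>>> apply_moves(deltas=[-3,6,0,-0.15,0,-6,12.5,0,-0.3,0,-8.5,18,0,-0.45,0,-11,23.5,0,-0.6,0,-13.5,29,0,-0.75,0,-16,34,0,-0.9,0,-17.5,37.5,0,-1.0,0,-18.17,38.78,0,-1.034,0,-18.17,38.78,0,-1.034,0,-18.17,38.78,0,-1.034,0,-18.17,38.78,0,-1.034,0])

```text
t: 1.2
eef_pos: [469.2, 180.3, 230.5]
tool_rot: [0.415, 0.91, -0.001, 0.0]
force: [-0.7, -1.3, -0.5]
width: 85.7
```

```bash
cat >> h.py <<'E'
from scipy.spatial.transform import Rotation as Ro
def pose():
    s=monitor.state();R=Ro.from_quat(s["tool_rot"]).as_matrix()
    return s,R
def show():
    s,R=pose();np.set_printoptions(precision=3,suppress=True)
    print("t",round(s["t"],2),"p",s["eef_pos"],"yaw",round(np.arctan2(R[1,0],R[0,0]),4),"z",R[:,2],"F",s["force"],"M",s["moment"],"w",round(s["width"],2),"q",s["joint_positions"])
    return s,R
E
python3 - <<'E'
from h import *
show()
for n in("top","side"):cv2.imwrite(f"pics/{n}1.png",imaging.camera(n)[:,:,::-1])
a=cv2.imread("pics/top1.png");b=cv2.imread("pics/side1.png")
f=lambda c:cv2.resize(c,(400,400),interpolation=cv2.INTER_CUBIC)
cv2.imwrite("pics/c1.png",np.hstack([f(a[170:320,200:350]),f(b[130:280,230:380])]))
E
```

```text
t 1.2 p [469.221 180.271 230.503] yaw 2.2854 z [-0.    -0.001 -1.   ] F [-0.696 -1.295 -0.543] M [-0.014  0.003 -0.029] w 85.68 q [ 0.367  0.247  0.011  1.336 -0.001 -0.347]
```

View pics/c1.png

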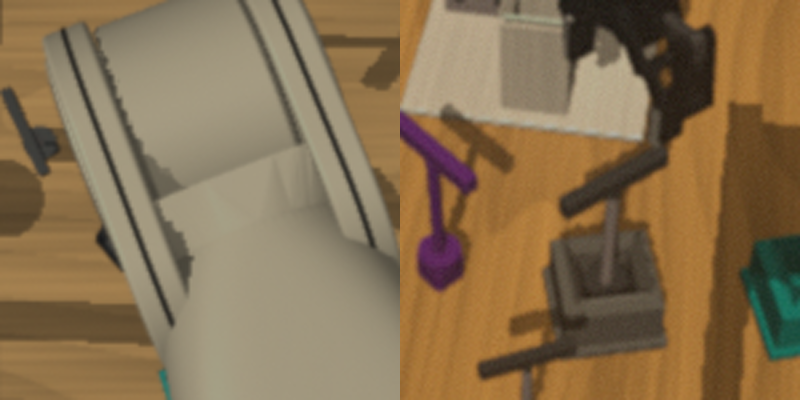

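Run:
```python
from h import *
show()
```

```text
t 1.3 p [466.907 182.452 230.633] yaw 2.2892 z [-0.002 -0.    -1.   ] F [-0.771  0.796  0.799] M [ 0.009 -0.039 -0.   ] w 85.49 q [ 0.372  0.245  0.009  1.336  0.    -0.346]
```

>>> apply_moves(deltas=[0,0,3,0,0,0,0,6,0,0,0,0,8,0,0,0,0,8.9,0,0,0,0,8.9,0,0,0,0,8.9,0,0.3,0,0,8.9,0,0.6,0,0,8.9,0,1,0,0,8.9,0,1,0,0,8.9,0,1,0,0,8.9,0,1,0,0,8.9,0,1,0,0,8.9,0,1], grip_force=70)

```text
t: 2.6
eef_pos: [467.4, 183.3, 142.9]
tool_rot: [0.413, 0.911, 0.001, 0.0]
force: [-1.1, 1.0, 4.7]
width: 10.8
```

Run:
```python
from h import *
show()
for n in("side",):cv2.imwrite(f"pics/{n}2.png",imaging.camera(n)[:,:,::-1])
show()
b=cv2.imread("pics/side2.png")
cv2.imwrite("pics/c2.png",cv2.resize(b[130:280,230:380],(600,600),interpolation=cv2.INTER_CUBIC))
```

```text
t 2.6 p [467.438 183.318 142.883] yaw 2.291 z [ 0.001  0.001 -1.   ] F [-1.105  0.991  4.668] M [0.167 0.213 0.007] w 10.81 q [ 0.374  0.301 -0.152  1.117  0.    -0.347]
t 2.65 p [467.429 183.289 142.868] yaw 2.291 z [ 0.001  0.001 -1.   ] F [-1.339 -0.284  6.061] M [ 0.132  0.256 -0.054] w 10.62 q [ 0.374  0.301 -0.152  1.117  0.    -0.347]
```

View pics/c2.png

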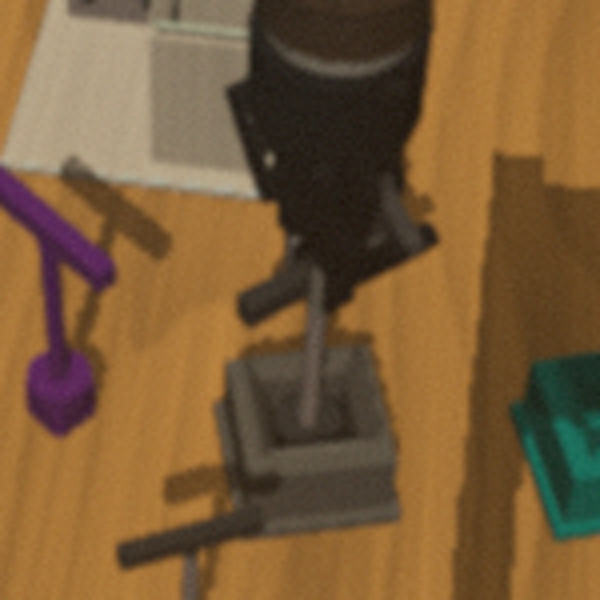

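Run:
```python
import cv2,numpy as np
a=cv2.imread("pics/top0.png");b=cv2.imread("pics/side0.png")
f=lambda c:np.clip(cv2.resize(c,(400,400),interpolation=cv2.INTER_CUBIC).astype(float)*1.6-40,0,255).astype(np.uint8)
cv2.imwrite("pics/c3.png",np.hstack([f(a[180:225,365:410]),f(b[112:162,262:312])]))
```

```text
(no output)
```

View pics/c3.png

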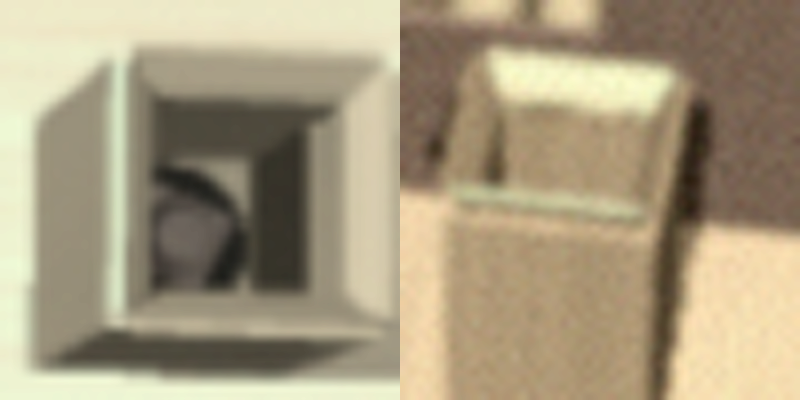

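>>> apply_moves(deltas=[0,0,-0.5,0,1,0,0,-1.5,0,1,0,0,-3.5,0,1,0,0,-6,0,1,0,0,-9,0,1,0,0,-12,0,1,0,0,-14,0,1,0,0,-14,0,1,0,0,-14,0,1])

```text
t: 3.55
eef_pos: [466.9, 182.9, 281.8]
tool_rot: [0.413, 0.911, -0.0, -0.0]
force: [-0.2, -0.9, -3.6]
width: 10.7
```

Run:
```python
from h import *
np.set_printoptions(precision=1,suppress=True)
T=lambda x,y:(365+x/8.89-.44,180+y/8.89-.44)
S=lambda x,y:(262+(x-400)/8-.44,112+y/8-.44)
print(plane("top",T(248,195),110))
for n,L,F,z in(("top",((152,98),(343,105),(343,295),(152,292)),T,110),("top",((115,48),(392,64),(390,335),(107,328)),T,121),("side",((455,185),(650,215),(690,75),(482,50)),S,121)):
    c=np.array([plane(n,F(*p),z) for p in L]);print(n,z,c[:,:2].tolist() and np.round(c[:,:2],1).tolist(),c.mean(0))
show()
```

```text
[546.  -47.7 110. ]
top 110 [[567.5, -27.1], [565.9, -69.2], [523.9, -68.0], [524.7, -26.1]] [545.5 -47.6 110. ]
top 121 [[576.9, -17.2], [573.3, -77.5], [514.0, -75.3], [515.7, -14.0]] [545. -46. 121.]
side 121 [[575.4, -20.2], [520.5, -15.2], [515.4, -74.4], [575.5, -77.3]] [546.7 -46.8 121. ]
t 3.55 p [466.946 182.881 281.787] yaw 2.2909 z [-0. -0. -1.] F [-0.155 -0.855 -3.649] M [ 0.01   0.036 -0.044] w 10.69 q [ 0.373  0.228  0.12   1.463 -0.    -0.347]
```

>>> apply_moves(deltas=[-3,-1.2,0,0,1,-7,-2.9,0,0,1,-11.5,-4.7,0,0,1,-16,-6.6,0,0,1,-19.5,-8,0,0,1,-21.8,-9,0,0,1,-22.47,-9.27,0,0,1,-22.47,-9.27,0,0,1,-22.47,-9.27,0,0,1,-22.47,-9.27,0,0,1])

```text
t: 4.55
eef_pos: [545.1, -45.6, 281.9]
tool_rot: [0.412, 0.911, 0.0, -0.001]
force: [0.8, -0.6, -1.5]
width: 10.7
```

Run:
```python
from h import *
for n in("top","side"):cv2.imwrite(f"pics/{n}4.png",imaging.camera(n)[:,:,::-1])
s,R=show()
print(proj("side",s["eef_pos"]-[0,0,131.9]),proj("side",[545.7,-47,121]))
a=cv2.imread("pics/top4.png");b=cv2.imread("pics/side4.png")
f=lambda c:cv2.resize(c,(400,400),interpolation=cv2.INTER_CUBIC)
cv2.imwrite("pics/c4.png",np.hstack([f(a[150:250,350:450]),f(b[70:170,230:330])]))
```

```text
t 4.65 p [545.351 -45.77  282.368] yaw 2.2929 z [-0.  0. -1.] F [ 0.53  -0.762 -3.097] M [-0.009  0.017  0.003] w 10.4 q [-0.084  0.323  0.248  1.496  0.    -0.806]
[283.448 118.071] [283.18  127.793]
```

View pics/c4.png

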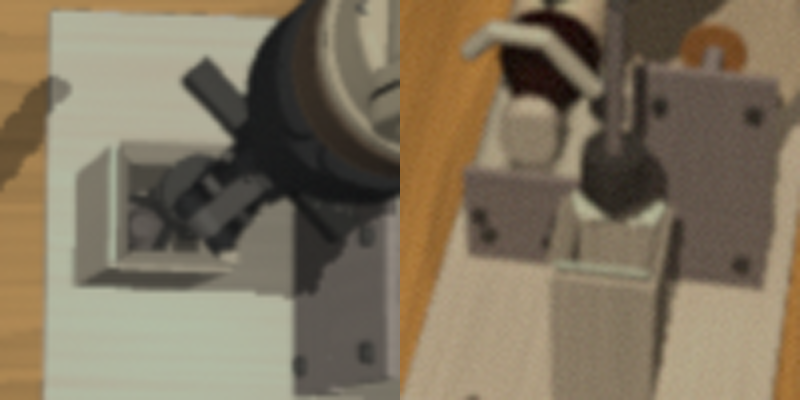

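Run:
```python
from h import *
a=cv2.imread("pics/top4.png");b=cv2.imread("pics/side4.png")
f=lambda c:np.clip(cv2.resize(c,(400,400),interpolation=cv2.INTER_CUBIC).astype(float)*1.8-20,0,255).astype(np.uint8)
cv2.imwrite("pics/c5.png",np.hstack([f(a[175:225,370:420]),f(b[80:140,255:315])]))
print(proj("top",[545.35,-45.8,150]),proj("top",[545.35,-45.8,182]),proj("side",[545.35,-45.8,182]),proj("side",[545.35,-45.8,260]),proj("side",[526.8,-45.8,150]))
```

```text
[395.9870318  199.16042111] [399.84126791 196.86650967] [283.64991629 106.77369985] [284.18536558  76.49077174] [291.82581406 118.95948733]
```

View pics/c5.png

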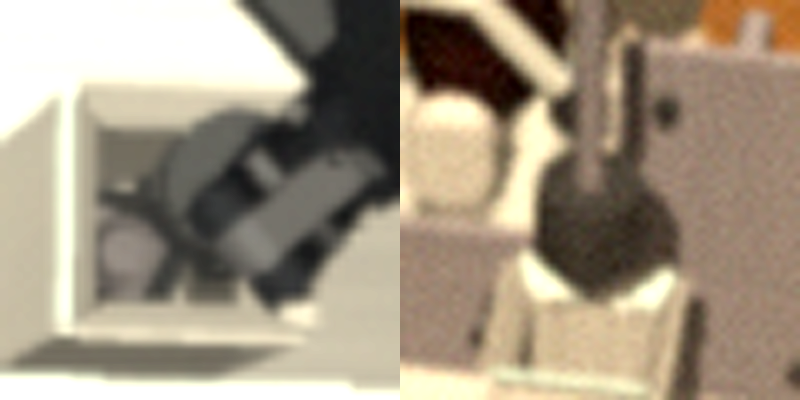

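>>> apply_moves(deltas=[0,0,1,0,1,0,0,2,0,1,0,0,3,0,1,0,0,3.8,0,1,0,0,4.5,0,1,0,0,5,0,1,0,0,5,0,1,0,0,5,0,1])

```text
t: 5.45
eef_pos: [545.7, -47.1, 232.4]
tool_rot: [0.413, 0.911, 0.0, 0.0]
force: [0.2, -0.1, -2.6]
width: 10.5
```

Run:
```python
from h import *
show()
```

```text
t 5.45 p [545.742 -47.061 232.427] yaw 2.2909 z [ 0. -0. -1.] F [ 0.226 -0.054 -2.61 ] M [ 0.01  -0.01   0.014] w 10.46 q [-0.086  0.335  0.137  1.372 -0.    -0.806]
```

>>> apply_moves(deltas=[0,0,1,0,1,0,0,2,0,1,0,0,3,0,1,0,0,4,0,1,0,0,5,0,1,0,0,5.5,0,1,0,0,5.8,0,1,0,0,5.8,0,1,0,0,5.8,0,1])

```text
t: 6.35
eef_pos: [545.9, -47.0, 174.7]
tool_rot: [0.413, 0.911, 0.0, 0.0]
force: [-0.4, 0.5, -2.4]
width: 10.7
```

Run:
```python
from h import *
show()
```

```text
t 6.35 p [545.943 -46.995 174.682] yaw 2.291 z [ 0.001 -0.    -1.   ] F [-0.387  0.479 -2.39 ] M [ 0.052 -0.022  0.019] w 10.74 q [-0.086  0.364  0.027  1.232  0.    -0.806]
```

>>> apply_moves(deltas=[0,0,0.15,0,1,0,0,0.3,0,1,0,0,0.45,0,1,0,0,0.6,0,1,0,0,0.75,0,1,0,0,0.9,0,1,0,0,1.05,0,1,0,0,1.05,0,1,0,0,1.05,0,1])

```text
t: 7.25
eef_pos: [545.7, -47.0, 163.9]
tool_rot: [0.413, 0.911, 0.0, 0.0]
force: [-1.0, -0.2, -2.0]
width: 10.7
```

Run:
```python
from h import *
show()
```

```text
t 7.25 p [545.726 -47.004 163.883] yaw 2.291 z [ 0. -0. -1.] F [-0.989 -0.154 -1.971] M [-0.002 -0.026 -0.021] w 10.7 q [-0.086  0.371  0.008  1.207 -0.    -0.806]
```

>>> apply_moves(deltas=[0,0,0.05,0,1,0,0,0.1,0,1,0,0,0.15,0,1,0,0,0.15,0,1])

```text
t: 7.65
eef_pos: [546.3, -47.1, 163.6]
tool_rot: [0.413, 0.911, 0.0, 0.001]
force: [-0.8, 1.0, 5.3]
width: 10.4
```

Run:
```python
from h import *
show()
```

```text
t 7.65 p [546.263 -47.064 163.64 ] yaw 2.2909 z [ 0.002 -0.    -1.   ] F [-0.773  1.05   5.33 ] M [-0.013  0.346  0.013] w 10.37 q [-0.086  0.371  0.007  1.204 -0.    -0.806]
```

>>> apply_moves(deltas=[0,0,0.03,0.04,1,0,0,0.03,0.08,1,0,0,0.03,0.12,1,0,0,0.03,0.16,1,0,0,0.03,0.2,1,0,0,0.03,0.24,1,0,0,0.03,0.28,1])

```text
t: 8.35
eef_pos: [546.7, -47.1, 163.7]
tool_rot: [0.536, 0.844, 0.001, 0.002]
force: [-0.4, 0.8, 6.2]
width: 10.8
```

Run:
```python
from h import *
show()
```

```text
t 8.35 p [546.708 -47.117 163.669] yaw 2.0095 z [ 0.003 -0.    -1.   ] F [-0.388  0.818  6.16 ] M [-0.036  0.24   0.032] w 10.75 q [-0.086  0.371  0.007  1.203 -0.    -0.525]
```

>>> apply_moves(deltas=[0,0,0,0.04,1,0,0,0,0.08,1,0,0,0,0.12,1,0,0,0,0.16,1,0,0,0,0.2,1])

```text
t: 8.85
eef_pos: [546.8, -47.2, 163.6]
tool_rot: [0.618, 0.786, 0.001, 0.002]
force: [-0.2, -0.2, 6.3]
width: 10.5
```

Run:
```python
from h import *
show()
```

```text
t 8.85 p [546.81  -47.189 163.648] yaw 1.8095 z [ 0.004 -0.001 -1.   ] F [-0.161 -0.196  6.28 ] M [-0.091  0.098  0.036] w 10.5 q [-0.086  0.371  0.007  1.203 -0.    -0.325]
```

>>> apply_moves(deltas=[0,0,0,0.04,1,0,0,0,0.08,1,0,0,0,0.12,1,0,0,0,0.16,1,0,0,0,0.2,1])

```text
t: 9.35
eef_pos: [546.9, -47.3, 163.7]
tool_rot: [0.693, 0.721, 0.001, 0.002]
force: [0.7, -0.7, 5.4]
width: 10.3
```

Run:
```python
from h import *
show()
```

```text
t 9.35 p [546.864 -47.305 163.653] yaw 1.6093 z [ 0.004 -0.001 -1.   ] F [ 0.709 -0.716  5.367] M [-0.134  0.022  0.057] w 10.31 q [-0.086  0.371  0.007  1.203 -0.001 -0.125]
```

>>> apply_moves(deltas=[0,0,0,0.04,1,0,0,0,0.08,1,0,0,0,0.12,1,0,0,0,0.16,1,0,0,0,0.2,1])

```text
t: 9.85
eef_pos: [546.8, -47.4, 163.6]
tool_rot: [0.762, 0.648, 0.001, 0.002]
force: [-0.1, 0.2, 4.6]
width: 10.7
```

Run:
```python
from h import *
show()
```

```text
t 9.85 p [546.85  -47.396 163.551] yaw 1.4093 z [ 0.004 -0.001 -1.   ] F [-0.06   0.181  4.554] M [-0.181  0.097  0.026] w 10.72 q [-0.086  0.371  0.007  1.203 -0.001  0.075]
```

>>> apply_moves(deltas=[0,0,0,0.04,1,0,0,0,0.08,1,0,0,0,0.12,1,0,0,0,0.16,1,0,0,0,0.2,1])

```text
t: 10.35
eef_pos: [546.7, -47.6, 163.2]
tool_rot: [0.823, 0.568, 0.001, 0.001]
force: [-0.2, -1.4, 3.1]
width: 10.5
```

Run:
```python
from h import *
show()
```

```text
t 10.35 p [546.699 -47.631 163.151] yaw 1.2091 z [ 0.003 -0.002 -1.   ] F [-0.159 -1.434  3.065] M [-0.409 -0.059 -0.014] w 10.5 q [-0.086  0.371  0.006  1.203 -0.001  0.275]
```

>>> apply_moves(deltas=[0,0,0.05,0,1,0,0,0.1,0,1,0,0,0.1,0,1])

```text
t: 10.65
eef_pos: [545.3, -47.1, 160.4]
tool_rot: [0.822, 0.569, -0.0, -0.0]
force: [1.5, -1.2, -3.2]
width: 10.9
```

Run:
```python
from h import *
show()
```

```text
t 10.65 p [545.331 -47.118 160.392] yaw 1.2114 z [-0.001 -0.    -1.   ] F [ 1.485 -1.182 -3.169] M [-0.33  -0.291 -0.031] w 10.9 q [-0.086  0.374  0.002  1.2   -0.     0.273]
```

>>> apply_moves(deltas=[0,0,0.2,0,1,0,0,0.4,0,1,0,0,0.6,0,1,0,0,0.8,0,1,0,0,1.0,0,1,0,0,1.2,0,1,0,0,1.25,0,1,0,0,1.25,0,1])

```text
t: 11.45
eef_pos: [545.5, -47.0, 148.3]
tool_rot: [0.822, 0.569, -0.0, -0.0]
force: [1.0, -0.7, -3.2]
width: 11.1
```

Run:
```python
from h import *
show()
```

```text
t 11.45 p [545.526 -47.004 148.304] yaw 1.211 z [-0. -0. -1.] F [ 0.984 -0.731 -3.195] M [-0.356 -0.329 -0.062] w 11.12 q [-0.086  0.382 -0.018  1.171 -0.     0.274]
```

>>> apply_moves(deltas=[0,0,0.05,0,1,0,0,0.1,0,1,0,0,0.1,0,1])

```text
t: 11.75
eef_pos: [545.7, -47.0, 147.9]
tool_rot: [0.822, 0.569, 0.0, 0.0]
force: [0.3, -1.2, -0.5]
width: 10.7
```

Run:
```python
from h import *
show()
```

```text
t 11.75 p [545.74  -47.022 147.851] yaw 1.211 z [ 0. -0. -1.] F [ 0.342 -1.242 -0.55 ] M [-0.359 -0.147 -0.043] w 10.68 q [-0.086  0.383 -0.019  1.169 -0.     0.274]
```

>>> apply_moves(deltas=[0,0,0,0.05,1,0,0,0,0.1,1,0,0,0,0.15,1,0,0,0,0.2,1,0,0,0,0.25,1,0,0,0,0.3,1,0,0,0,0.35,1,0,0,0,0.4,1])

```text
t: 12.55
eef_pos: [545.7, -47.0, 147.9]
tool_rot: [0.919, 0.394, 0.0, 0.0]
force: [-0.2, -2.0, -0.9]
width: 10.5
```

Run:
```python
from h import *
show()
```

```text
t 12.55 p [545.698 -46.995 147.863] yaw 0.8101 z [ 0. -0. -1.] F [-0.204 -2.033 -0.88 ] M [-0.398 -0.083  0.325] w 10.52 q [-0.086  0.383 -0.019  1.169 -0.     0.675]
```

>>> apply_moves(deltas=[0,0,0,0.05,1,0,0,0,0.1,1,0,0,0,0.15,1,0,0,0,0.2,1,0,0,0,0.25,1,0,0,0,0.3,1,0,0,0,0.35,1])

```text
t: 13.25
eef_pos: [545.6, -47.0, 147.9]
tool_rot: [0.974, 0.228, 0.0, 0.0]
force: [0.7, -1.9, 0.1]
width: 10.7
```

Run:
```python
from h import *
show()
```

```text
t 13.25 p [545.627 -46.978 147.864] yaw 0.4601 z [ 0. -0. -1.] F [ 0.701 -1.935  0.097] M [-0.429  0.01   0.33 ] w 10.74 q [-0.086  0.383 -0.019  1.169 -0.     1.025]
```

Still turning freely at about 0.33 N m. I'll approach the stop in small steps.

>>> apply_moves(deltas=[0,0,0,0.03,1,0,0,0,0.06,1,0,0,0,0.09,1,0,0,0,0.09,1])

```text
t: 13.65
eef_pos: [545.7, -47.0, 147.8]
tool_rot: [0.983, 0.184, 0.0, 0.0]
force: [-0.9, -1.6, 0.5]
width: 10.8
```

Run:
```python
from h import *
show()
```

```text
t 13.65 p [545.653 -47.005 147.815] yaw 0.3709 z [ 0. -0. -1.] F [-0.947 -1.595  0.483] M [-0.406  0.133  0.302] w 10.82 q [-0.086  0.383 -0.019  1.169 -0.     1.114]
```

>>> apply_moves(deltas=[0,0,0,0.03,1,0,0,0,0.06,1,0,0,0,0.06,1])

```text
t: 13.95
eef_pos: [545.7, -47.0, 147.8]
tool_rot: [0.988, 0.154, 0.0, 0.0]
force: [-0.1, -1.4, 2.8]
width: 10.9
```

Run:
```python
from h import *
show()
```

```text
t 13.95 p [545.738 -47.011 147.82 ] yaw 0.3101 z [ 0. -0. -1.] F [-0.139 -1.423  2.847] M [-0.361  0.195  0.271] w 10.89 q [-0.086  0.383 -0.019  1.169 -0.     1.175]
```

>>> apply_moves(deltas=[0,0,0,0.025,1,0,0,0,0.05,1,0,0,0,0.05,1])

```text
t: 14.25
eef_pos: [545.8, -47.0, 147.8]
tool_rot: [0.992, 0.13, 0.0, 0.0]
force: [-0.4, -1.9, 3.8]
width: 11.1
```

Run:
```python
from h import *
show()
```

```text
t 14.25 p [545.771 -46.994 147.775] yaw 0.2601 z [ 0. -0. -1.] F [-0.43  -1.923  3.751] M [-0.426  0.274  0.205] w 11.05 q [-0.086  0.383 -0.019  1.169  0.     1.225]
```

>>> apply_moves(deltas=[0,0,0,0.025,1,0,0,0,0.05,1,0,0,0,0.05,1])

```text
t: 14.55
eef_pos: [545.8, -47.0, 147.8]
tool_rot: [0.995, 0.105, 0.0, 0.0]
force: [-0.9, -1.0, 4.2]
width: 10.6
```

Run:
```python
from h import *
show()
```

```text
t 14.55 p [545.803 -46.991 147.783] yaw 0.2096 z [ 0.001 -0.    -1.   ] F [-0.899 -1.001  4.175] M [-0.332  0.288  0.317] w 10.65 q [-0.086  0.383 -0.019  1.169  0.     1.275]
```

>>> apply_moves(deltas=[0,0,0,0.025,1,0,0,0,0.05,1,0,0,0,0.05,1])

```text
t: 14.85
eef_pos: [545.8, -47.0, 147.8]
tool_rot: [0.997, 0.08, 0.0, 0.0]
force: [-1.4, -1.3, 5.1]
width: 10.7
```

Run:
```python
from h import *
show()
```

```text
t 14.85 p [545.81  -46.997 147.77 ] yaw 0.1596 z [ 0.001  0.    -1.   ] F [-1.388 -1.35   5.102] M [-0.4    0.3    0.298] w 10.74 q [-0.086  0.383 -0.019  1.169  0.     1.325]
```

>>> apply_moves(deltas=[0,0,-0.03,0.02,1,0,0,-0.03,0.04,1,0,0,-0.03,0.04,1])

```text
t: 15.15
eef_pos: [545.7, -47.0, 147.8]
tool_rot: [0.998, 0.06, 0.0, -0.0]
force: [-0.7, -0.8, 4.1]
width: 10.8
```

Run:
```python
from h import *
show()
```

```text
t 15.15 p [545.686 -46.967 147.782] yaw 0.1201 z [ 0.  0. -1.] F [-0.723 -0.788  4.11 ] M [-0.375  0.2    0.3  ] w 10.82 q [-0.086  0.383 -0.019  1.169  0.     1.365]
```

>>> apply_moves(deltas=[0,0,0,0.02,1,0,0,0,0.04,1,0,0,0,0.04,1])

```text
t: 15.45
eef_pos: [545.7, -47.0, 147.8]
tool_rot: [0.999, 0.04, 0.0, -0.0]
force: [0.2, -1.2, 4.0]
width: 10.9
```

Run:
```python
from h import *
show()
for n in("top","side"):cv2.imwrite(f"pics/{n}6.png",imaging.camera(n)[:,:,::-1])
a=cv2.imread("pics/top6.png");b=cv2.imread("pics/side6.png")
f=lambda c:cv2.resize(c,(400,400),interpolation=cv2.INTER_CUBIC)
cv2.imwrite("pics/c6.png",np.hstack([f(a[150:250,350:450]),f(b[70:170,230:330])]))
```

```text
t 15.45 p [545.66  -46.966 147.799] yaw 0.0803 z [ 0.  0. -1.] F [ 0.235 -1.2    4.023] M [-0.287  0.147  0.278] w 10.9 q [-0.086  0.383 -0.019  1.169  0.     1.405]
```

View pics/c6.png

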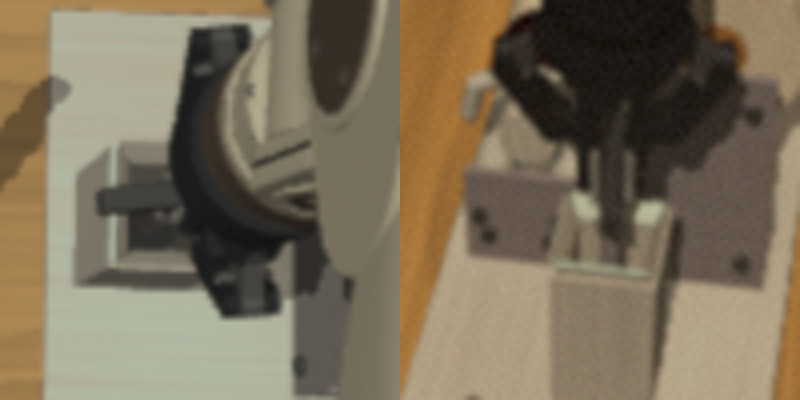

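The view shows the bar lying along world y, matching the tool yaw, so the key isn't slipping. I'll keep going until the moment rises.

>>> apply_moves(deltas=[0,0,0,0.02,1,0,0,0,0.04,1,0,0,0,0.04,1])

```text
t: 15.85
eef_pos: [545.6, -47.0, 147.8]
tool_rot: [1.0, 0.02, 0.0, -0.0]
force: [-0.6, -0.9, 3.4]
width: 10.9
```

Run:
```python
from h import *
show()
```

```text
t 15.85 p [545.646 -46.972 147.802] yaw 0.0403 z [ 0.  0. -1.] F [-0.611 -0.904  3.44 ] M [-0.318  0.179  0.321] w 10.91 q [-0.086  0.383 -0.019  1.169  0.     1.445]
```

>>> apply_moves(deltas=[0,0,0,0.02,1,0,0,0,0.03,1,0,0,0,0.03,1])

```text
t: 16.15
eef_pos: [545.6, -46.9, 147.8]
tool_rot: [1.0, 0.006, -0.0, -0.0]
force: [-0.4, -1.7, 4.0]
width: 10.9
```

Run:
```python
from h import *
show()
```

```text
t 16.15 p [545.598 -46.916 147.799] yaw 0.0111 z [-0.  0. -1.] F [-0.415 -1.731  4.014] M [-0.327  0.161  0.478] w 10.93 q [-0.086  0.383 -0.019  1.169  0.     1.474]
```

>>> apply_moves(deltas=[0,0,0,0.01,1,0,0,0,0.01,1,0,0,0,0.01,1])

```text
t: 16.45
eef_pos: [545.6, -46.9, 147.8]
tool_rot: [1.0, 0.001, -0.0, -0.0]
force: [-0.2, -1.9, 3.6]
width: 10.6
```

Run:
```python
from h import *
show()
```

```text
t 16.45 p [545.591 -46.912 147.776] yaw 0.0013 z [-0.  0. -1.] F [-0.231 -1.86   3.649] M [-0.346  0.065  0.619] w 10.56 q [-0.086  0.383 -0.019  1.169  0.     1.484]
```

At the stop: 0.62 N m and rising stiffly, held for 0.3 s. Next I'll back off within the play and lift.

>>> apply_moves(deltas=[0,0,0,0.01,1,0,0,0,-0.02,1,0,0,0,-0.05,1,0,0,0,-0.08,1,0,0,-0.05,-0.1,1,0,0,-0.1,-0.1,1])

```text
t: 17.05
eef_pos: [545.1, -46.9, 147.9]
tool_rot: [0.999, 0.05, -0.001, -0.0]
force: [0.7, -1.1, -2.5]
width: 10.8
```

Run:
```python
from h import *
show()
```

```text
t 17.05 p [545.134 -46.928 147.919] yaw 0.1009 z [-0.002  0.    -1.   ] F [ 0.726 -1.088 -2.497] M [-0.245 -0.129 -0.03 ] w 10.79 q [-0.086  0.383 -0.018  1.171  0.     1.384]
```

Moment is near zero. Lifting slowly off the stem.

>>> apply_moves(deltas=[0,0,-0.2,0,1,0,0,-0.4,0,1,0,0,-0.6,0,1,0,0,-0.9,0,1,0,0,-1.2,0,1,0,0,-1.6,0,1,0,0,-2,0,1,0,0,-2.5,0,1,0,0,-2.5,0,1])

```text
t: 17.95
eef_pos: [546.2, -47.0, 174.9]
tool_rot: [0.999, 0.051, 0.001, 0.0]
force: [0.2, 0.0, -3.0]
width: 10.5
```

Run:
```python
from h import *
show()
```

```text
t 17.95 p [546.229 -46.971 174.899] yaw 0.1011 z [ 0.002 -0.    -1.   ] F [ 0.228  0.031 -3.027] M [-0.021  0.001 -0.036] w 10.51 q [-0.086  0.364  0.027  1.232  0.     1.384]
```

>>> apply_moves(deltas=[0,0,-1,0,1,0,0,-2.5,0,1,0,0,-4,0,1,0,0,-5.5,0,1,0,0,-7,0,1,0,0,-8.5,0,1,0,0,-10,0,1,0,0,-10.8,0,1,0,0,-10.8,0,1,0,0,-10.8,0,1,0,0,-10.8,0,1])

```text
t: 19.05
eef_pos: [545.1, -46.9, 280.8]
tool_rot: [0.999, 0.051, -0.001, -0.0]
force: [0.2, 0.7, -2.8]
width: 10.7
```

Run:
```python
from h import *
s,R=show()
d=np.array([467,183,0])-[545.7,-47,0];print(R.T@d/10)
for n in("top","side"):cv2.imwrite(f"pics/{n}7.png",imaging.camera(n)[:,:,::-1])
a=cv2.imread("pics/top7.png");b=cv2.imread("pics/side7.png")
f=lambda c:cv2.resize(c,(400,400),interpolation=cv2.INTER_CUBIC)
cv2.imwrite("pics/c7.png",np.hstack([f(a[150:250,350:450]),f(b[70:170,230:330])]))
```

```text
t 19.05 p [545.125 -46.91  280.798] yaw 0.101 z [-0.002  0.    -1.   ] F [ 0.191  0.692 -2.795] M [-0.002  0.012  0.043] w 10.75 q [-0.086  0.324  0.246  1.494  0.     1.384]
[ -5.51  -23.677   0.02 ]
```

View pics/c7.png

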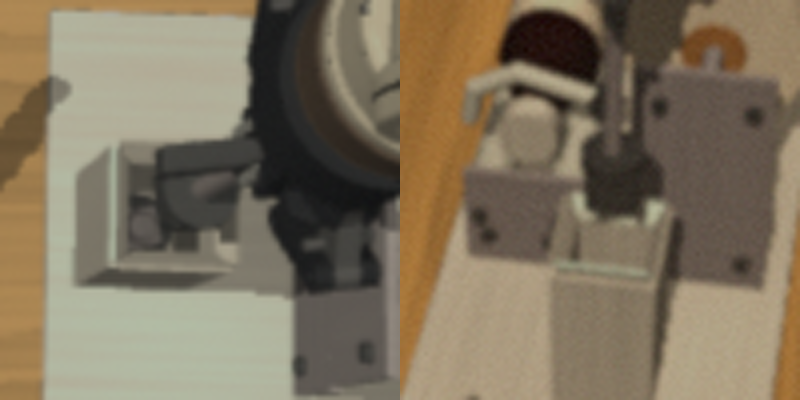

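>>> apply_moves(deltas=[-0.5,-2,0,-0.14,1,-1,-4.5,0,-0.28,1,-1.6,-7,0,-0.42,1,-2.2,-9.5,0,-0.56,1,-2.8,-12,0,-0.7,1,-3.4,-14.5,0,-0.84,1,-4,-17,0,-0.98,1,-4.5,-19.5,0,-1.12,1,-5,-21.5,0,-1.26,1,-5.4,-23,0,-1.4,1,-5.51,-23.68,0,-1.54,1,-5.51,-23.68,0,-1.68,1,-5.51,-23.68,0,-1.82,1,-5.51,-23.68,0,-1.96,1,-5.51,-23.68,0,-2.1,1,-5.51,-23.68,0,-2.19,1,-5.51,-23.68,0,-2.19,1,-5.51,-23.68,0,-2.19,1,-5.51,-23.68,0,-2.19,1])

```text
t: 21.05
eef_pos: [466.8, 183.0, 281.6]
tool_rot: [0.413, 0.911, -0.0, -0.0]
force: [0.1, 0.5, -3.1]
width: 10.7
```

Run:
```python
from h import *
for n in("top","side"):cv2.imwrite(f"pics/{n}8.png",imaging.camera(n)[:,:,::-1])
s,R=show()
print(proj("side",s["eef_pos"]-[0,0,131.9]),proj("side",[467,183,61]))
a=cv2.imread("pics/top8.png");b=cv2.imread("pics/side8.png")
f=lambda c:cv2.resize(c,(400,400),interpolation=cv2.INTER_CUBIC)
cv2.imwrite("pics/c8.png",np.hstack([f(a[200:300,225:325]),f(b[150:270,250:370])]))
```

```text
t 21.15 p [466.896 183.022 281.714] yaw 2.2902 z [-0. -0. -1.] F [ 0.33   0.96  -2.808] M [0.041 0.095 0.004] w 10.61 q [ 0.374  0.228  0.119  1.462 -0.    -0.346]
[310.307 200.994] [307.829 228.924]
```

View pics/c8.png

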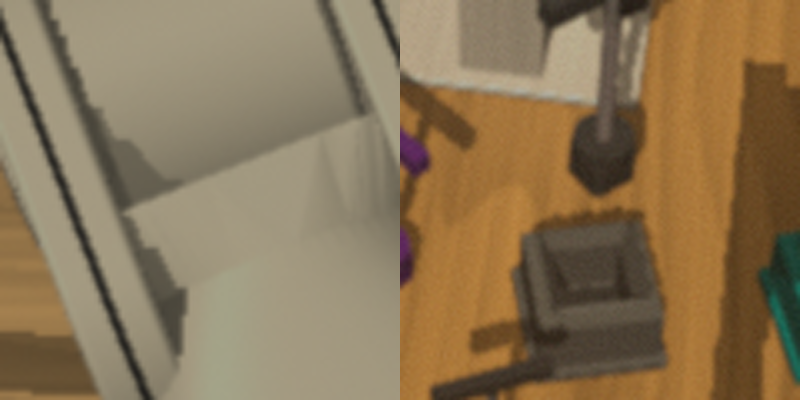

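>>> apply_moves(deltas=[0,0,2,0,1,0,0,4.5,0,1,0,0,7,0,1,0,0,9,0,1,0,0,10.5,0,1,0,0,11.5,0,1,0,0,12.5,0,1,0,0,13.2,0,1,0,0,13.2,0,1,0,0,13.2,0,1])

```text
t: 22.15
eef_pos: [467.2, 183.2, 150.2]
tool_rot: [0.413, 0.911, 0.0, 0.0]
force: [0.1, -0.4, -2.3]
width: 10.7
```

Run:
```python
from h import *
show()
```

```text
t 22.15 p [467.242 183.203 150.208] yaw 2.291 z [ 0.001  0.    -1.   ] F [ 0.079 -0.442 -2.334] M [0.    0.019 0.011] w 10.7 q [ 0.374  0.295 -0.14   1.135  0.    -0.347]
```

>>> apply_moves(deltas=[0,0,0.2,0,1,0,0,0.4,0,1,0,0,0.6,0,1,0,0,0.75,0,1,0,0,0.75,0,1,0,0,0.75,0,1])

```text
t: 22.75
eef_pos: [467.2, 183.2, 142.9]
tool_rot: [0.413, 0.911, 0.0, 0.0]
force: [-0.9, -0.2, 3.4]
width: 10.6
```

Run:
```python
from h import *
show()
```

```text
t 22.75 p [467.198 183.195 142.882] yaw 2.291 z [ 0.001  0.    -1.   ] F [-0.927 -0.229  3.377] M [-0.105  0.234 -0.035] w 10.56 q [ 0.374  0.3   -0.153  1.117  0.    -0.347]
```

On the floor at the same height as before. Opening gradually, then retreating.

>>> apply_moves(deltas=[0,0,-0.05,0,0.8,0,0,-0.05,0,0.7,0,0,-0.05,0,0.5,0,0,-0.05,0,0.2,0,0,-0.05,0,0,0,0,-0.05,0,0,0,0,-0.05,0,0,0,0,-0.05,0,0], grip_force=30)

```text
t: 23.55
eef_pos: [466.9, 183.0, 142.8]
tool_rot: [0.413, 0.911, -0.0, -0.0]
force: [0.5, -0.3, -0.9]
width: 85.3
```

Run:
```python
from h import *
show()
```

```text
t 23.55 p [466.919 183.049 142.803] yaw 2.291 z [-0. -0. -1.] F [ 0.488 -0.326 -0.922] M [ 0.001 -0.003 -0.015] w 85.3 q [ 0.374  0.301 -0.152  1.118  0.    -0.347]
```

>>> apply_moves(deltas=[0,0,-1,0,0,0,0,-3,0,0,0,0,-6,0,0,0,0,-9,0,0,0,0,-11,0,0,3,0,-12,0,0,7,-1,-12,0,0,11,-1.5,-12,0,0,15,-2,-12,0,0,19,-2.5,-12,0,0,23,-3,-12,0,0,27,-3,-12,0,0,30,-3,-12,0,0,30,-3,-12,0,0,30,-3,-12,0,0,30,-3,-12,0,0])

```text
t: 25.15
eef_pos: [247.0, 388.2, 263.2]
tool_rot: [0.413, 0.911, 0.0, 0.0]
force: [-0.4, 0.1, -0.2]
width: 85.2
```

Run:
```python
from h import *
for n in("top","side"):cv2.imwrite(f"pics/{n}9.png",imaging.camera(n)[:,:,::-1])
show()
a=cv2.imread("pics/top9.png");b=cv2.imread("pics/side9.png")
f=lambda c:cv2.resize(c,(400,400),interpolation=cv2.INTER_CUBIC)
cv2.imwrite("pics/c9.png",np.hstack([f(a[190:290,225:325]),f(b[170:270,260:360])]))
```

```text
t 25.25 p [247.265 388.039 263.036] yaw 2.2891 z [ 0.  0. -1.] F [ 0.672 -0.572  0.075] M [ 0.031 -0.024 -0.019] w 85.5 q [ 1.004  0.149 -0.027  1.395 -0.     0.285]
```

View pics/c9.png

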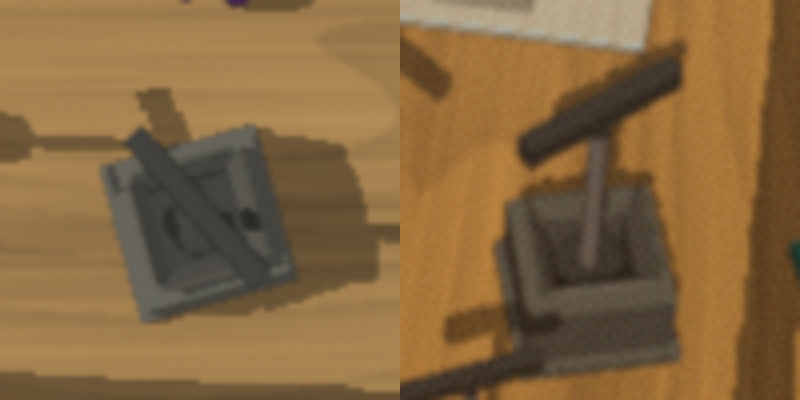

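View pics/top9.png

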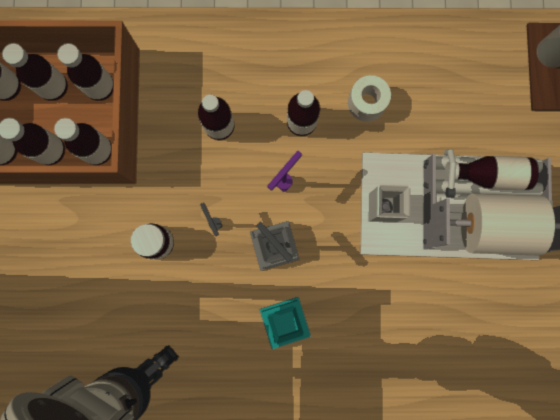

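The key stands as it did at the start: bar ends at top-view px (259,225) and (289,258). The press arm has dipped, its end moving from (456,155) to about (452,190), and the bystanders haven't moved.

```bash
python3 -c "
from cell import ticket
print(ticket.hand_in())"
```

```text
the job is handed in; nothing more can be done
None
```

I took the large grey T-key from its stand and lowered it down the lock post onto the stem's shoulders. Sweeping clockwise at about 8–9 N, it dropped fully on, with its origin at about 15 mm. I turned it clockwise until the moment rose from about 0.3 to 0.62 N m at the stop. Then I backed off within the play, lifted the key out, stood it back in the grey stand and let go. The job was handed in at about 25 s of the 72 s allowed.

- **Last checks:** In the images the key stands exactly as it did at the start. It reached the stand's floor at the same tool height as when I picked it up. The press arm has visibly dipped, and the bottles, jar and label roll have not moved. The gripper is clear of everything.
- **Possible mismatch:** A wide dark shape at the post first looked like the key's head sitting off-centre. I put it down to a shadow, and the free entry into the bore agreed with that. No check failed.
- **Not measured directly:** I could not read the stem's angle. That it is at its stop rests on the rise in moment, a total tool turn of about 1.2 rad including the play, and the dipped press arm.

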